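# Seat a gearbox valve body against the stops and close the jaw

### The arm

A 6-joint arm with a two-finger parallel gripper is mounted at the origin on the work surface. World frame = base frame: x ahead of the robot, y to its left, z up, the work surface at z = 0. Lengths are in m, angles in rad, forces in N, time in s.
With the tool pointing down it reaches from about 0.3 to 0.825 m from the base axis. Payload 5.4 kg.
Tool frame: the origin (TCP) lies at the very end of the fingers, on their centre line; the grasp point (between the pads) lies 19 mm behind it (r.pinch_z is the distance from the TCP to the grasp point, in m); z points along the fingers, y is the line along which they close (so a half turn about z gives the same grasp; the last joint's range is limited). The gripper opens to 92 mm and grips with 3 to 60 N. Pads are 20 mm wide; open, the fingers measure 128 mm over their backs; the gripper's body (75 mm by 189 mm) begins 69 mm behind the grasp point.
Start: joints at [1.132, 0.158, 1.597, -0, 1.386, -0.21], TCP at [0.13, 0.56, 0.215] pointing down, gripper open.
Joint ranges: [-2.91, 2.91], [-0.94, 2.29], [0.18, 2.7], [-1.29, 4.43], [0.17, 2.64], [-3, 3]. Speed limits (rad/s): [2.57, 2.57, 3.14, 3.14, 3.14, 3.14].

### API

Orientations are given as [roll, pitch, yaw] about the fixed x, y, z axes, in that order (R = Rz(yaw) Ry(pitch) Rx(roll)).
In Python, from cell import r gives the robot as it stands.
- The arm moves only by the tool servo_tool, never from a script. Its argument "series" is a list of rows, each a list of 7 numbers: the shift along the tool's x, y, z in mm, then the turn, a rotation vector about the tool's x, y, z in degrees, then the closure, from 0 (fully open) to 1 (shut). In form: [[dx, dy, dz, rx, ry, rz, fingers], ...]. A call has 1 to 5 rows; each row is the pose to reach, as a shift and turn from the pose commanded when the call began, along the tool's axes at that moment; what a row does not reach only later rows make up. A row lasts 1/12 s, in which the tool goes at most 41.7 mm and 7.16 degrees, less where a joint would pass 70% of its speed; a pose out of reach is approached as far as the arm can. A call with a gripper value outside its range is refused whole. The fingers move at their own pace and stop on an object; the grip force is fixed at half the most. Time passes only in rows, so rows that repeat a pose let the fingers close. It gives the time, the measured TCP pose, the force, the opening and the grip force at its end, in the units of the state.
- r.observe(): the state, without advancing time (a new reading comes with each control period).
- r.snapshot(name): name is "scene" or "top"; returns a dict with "image" (480x640x3 uint8, blue, green, red), "fx", "fy", "cx", "cy" (pixels), "eye" and "attitude" of the camera in the world. Camera axes: x right, y up, looking along -z (the intrinsics and any distortion apply to the point x, -y, -z); pixel columns grow to the right and rows downward; lengths in m; the calibration is good to about 2 mm. A picture is of the moment at which its call begins. There is no depth.
- r.close_job(): hands the job in; it is judged then, once.
The state is a dict: "t": time; "joints": joint angles; "qd": joint speeds; "effort": joint torques, N m; "position": TCP position; "tool_rot": TCP orientation; "force": force on the tool from outside, world axes, zero at the start; "ft_torque": the same for the moment, N m; "opening": opening from 0.0 (shut) to 1.0 (fully open); "finger_force": force on a finger pad.
Only numpy, scipy, OpenCV 4.12 (cv2) and the standard library are available. Lean on these libraries where they do the work, as an engineer would, in place of code of your own. Each camera call takes 0.05 s, during which the arm holds its last target. There are 200 camera calls.

### The job

On the blue checking fixture, push the aluminium valve body along the base plate until it sits square and flush against both steel stops, the far one and the left one as the robot sees it, and slide the red jaw up until it is snug against the valve body's free side. Do it all by pushing with the fingers: grip nothing, do not lift or carry the valve body off the plate, and leave the brass sleeve, the piston, the socket and the spanner where they are.

Things in the scene. Friction and masses are not known exactly. Their poses are not given: they have to be found in the camera images.
- fixture: Fixed blue steel base plate, 12 mm thick, on the bench; its place and yaw (up to 17 degrees) vary. Origin on the bench (z = 0); the plate spans x -150..130 and y -255..145 mm in its own frame, x pointing away from the robot, y to the left. Two bright steel stops stand on it, far and left, meeting in the far left corner (corner); the red jaw slides on its right part.
- corner (a point): Where the inner faces of the two stops meet, on the plate's top (z = 12 mm), at x = 110, y = 120 mm of the fixture frame, axes parallel to it. The far stop's face runs from here 180 mm along -y, the left stop's face 200 mm along -x. Stops are 20 mm thick and rise 25 mm above the plate.
- casting: Loose aluminium valve body, ribbed on top: 130 mm along its x, 100 along its y, 28 high, 0.4 to 0.72 kg, flat upright sides. Origin at the centre of its underside, on the plate (z = 12 mm). It starts up to 17 degrees askew to the fixture, 40-80 mm short of the far stop, 30-60 of the left. Home: centre at x = 45, y = 70 mm of the fixture frame, axes parallel. Up to 9 N to slide it.
- jaw (a joint): Travel in m of the red jaw along the fixture's y (to the left, towards the left stop): 0 fully back, start 0 to 0.02, at most 0.175. It stays where it is left; about 4 N to slide it. With the casting home and the jaw snug it reads 0.145.
- jaw_face (a point): Centre of the red jaw's face towards the casting. The jaw is a block 90 mm along the fixture's x, 90 along y, 30 high above the plate, captive in a slot along y at x = 45 mm; this point is on its +y face, 15 mm above the plate; the back face, to push on, is 90 mm behind in -y. Fully back it is at y = -125 mm in the fixture frame, snug at +20 mm.
- sleeve: Bystander: brass sleeve standing on the plate's near right part, diameter 32 mm, 30 mm high, origin at the centre of its underside.
- piston: Bystander: aluminium accumulator piston standing on the bench left of the fixture, diameter 44 mm, 46 mm high, origin at the centre of its underside.
- socket: Bystander: steel wrench socket standing on the bench left of the fixture, diameter 34 mm, 50 mm high, origin at the centre of its underside.
- spanner: Bystander: steel spanner lying flat on the bench right of the fixture, 160 mm long along its x, origin at the middle of its underside.
Not all that is in view belongs to the job. Of the things shaped like the casting, the aluminium one is meant.

How it is judged:
By the outcome, as a careful person would: the job done as asked, in the order asked, and still so for the second after the job is handed in, with the robot touching nothing.
It also fails if it takes over 58 s, if anything falls off the work surface, if the arm or the gripper's body presses on something with over 40 N, if the wrist force passes 120 N, or if a joint passes its speed limit or range.

## Working session

There is one attempt and no reset: what is moved stays moved. The work goes in short steps, Python scripts to look and compute and a tool call to move; the robot and the scene stay as the last step left them, time stands still between calls to the robot, and variables do not carry over. Pictures are saved under pics/ and viewed, at most 10 in all, crops included, and the job is handed in when it is done.

Besides the shell and the picture viewer there is one more tool, called after "Emit:" as name(argument=value, ...) on one line, values as JSON. servo_tool: Moves the arm, as the interface text tells. Its arguments: {"type":"object","properties":{"series":{"type":"array"}},"required":["series"]}

```bash
ls; mkdir -p pics; python3 - <<'E'
from cell import r
import cv2
print(r.observe())
for n in("top","scene"):
    s=r.snapshot(n); cv2.imwrite(f"pics/{n}0.png",s["image"]); print({k:v for k,v in s.items() if k!="image"})
E
```

```text
pics
{'t': 0.0, 'joints': array([ 1.13184362e+00,  1.59041737e-01,  1.59822015e+00, -3.10435216e-05,
        1.38619287e+00, -2.10097322e-01]), 'qd': array([ 7.10189793e-05,  6.70097002e-05, -7.15234602e-04,  3.15741934e-04,
       -1.56736502e-03,  9.44673417e-04]), 'effort': array([ 6.96380412e-04, -3.85586429e+01, -3.22099686e+01,  6.99292403e-02,
        3.82159709e-02, -1.57390914e-04]), 'position': array([0.13020402, 0.55942386, 0.21362908]), 'tool_rot': array([-3.13976514e+00, -3.58515944e-04,  2.91274267e+00]), 'force': array([ 0.35735764, -0.80509573,  1.12542394]), 'ft_torque': array([ 0.02404537,  0.0044717 , -0.03317085]), 'finger_force': 0.0, 'opening': 0.9970117503216623}
{'fx': 498.52352340207733, 'fy': 498.52352340207733, 'cx': 314.8874583057548, 'cy': 241.33820117304566, 'eye': array([0.28920845, 0.0103026 , 1.12203827]), 'attitude': array([ 0.221782  ,  0.0023772 , -1.56272141])}
{'fx': 453.0357533905385, 'fy': 453.0357533905385, 'cx': 324.18168352179595, 'cy': 240.65971409394476, 'eye': array([1.13938142, 0.00661997, 0.76261734]), 'attitude': array([ 0.7116598 , -0.00344548,  1.61032845])}
```

View pics/top0.png

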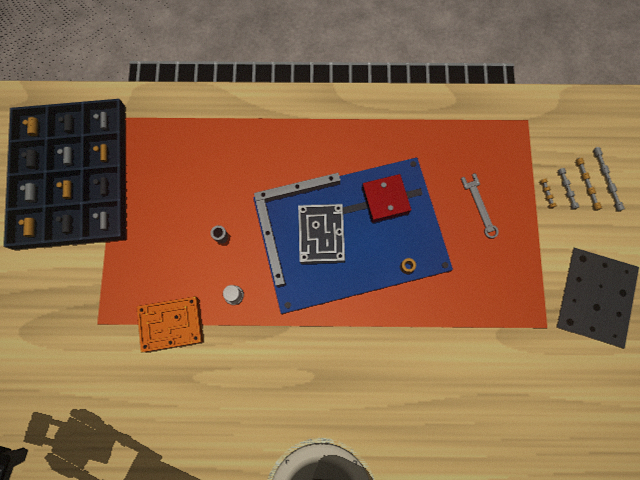

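View pics/scene0.png

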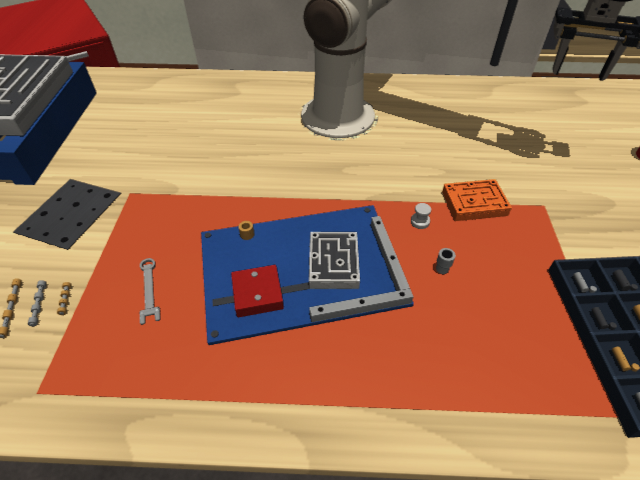

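```bash
cat > h.py <<'E'
import numpy as np,cv2
from scipy.spatial.transform import Rotation as R
from cell import r
def ray(s,uv,z):
    uv=np.asarray(uv,float).reshape(-1,2)
    d=np.c_[(uv[:,0]-s["cx"])/s["fx"],-(uv[:,1]-s["cy"])/s["fy"],-np.ones(len(uv))]
    d=d@R.from_euler("xyz",s["attitude"]).as_matrix().T
    return (s["eye"]+d*((z-s["eye"][2])/d[:,2])[:,None])[:,:2]
def big(m,box=None):
    m=m.astype(np.uint8)
    if box: k=np.zeros_like(m);k[box[1]:box[3],box[0]:box[2]]=1;m=m*k
    return max(cv2.findContours(m,cv2.RETR_EXTERNAL,cv2.CHAIN_APPROX_NONE)[0],key=cv2.contourArea)
def rect(p):
    c,s,a=cv2.minAreaRect((p*1000).astype(np.float32)); 
    return np.round(c,1),np.round(s,1),round(a,1)
def masks(s):
    h=cv2.cvtColor(s["image"],cv2.COLOR_BGR2HSV); H,S,V=h[...,0],h[...,1],h[...,2]
    return (H>100)&(H<130)&(S>120)&(V>50), ((H<5)|(H>174))&(S>190)&(V>50), S<70
E
python3 - <<'E'
from h import *
for n in("top","scene"):
    s=r.snapshot(n); b,red,g=masks(s)
    box=(245,150,460,320) if n=="top" else (195,195,420,350)
    c=big(b,box); print(n,"plate",rect(ray(s,c,.012)))
    q=cv2.approxPolyDP(cv2.convexHull(c),4,True); print(q[:,0].tolist(),np.round(ray(s,q,.012)*1000).tolist())
    try: c=big(red,(355,165,420,225) if n=="top" else (225,260,290,320)); print("jaw",rect(ray(s,c,.042)))
    except Exception as e: print(e)
    c=big(g,(292,195,350,270) if n=="top" else (303,227,364,290)); print("cast",rect(ray(s,c,.040)),cv2.boundingRect(c))
    q=cv2.approxPolyDP(cv2.convexHull(c),3,True); print(q[:,0].tolist(),np.round(ray(s,q,.040)*1000).tolist())
    gg=cv2.resize(np.hstack([s["image"][140:330,230:470]]) if n=="top" else s["image"][180:370,190:430],None,fx=3,fy=3); cv2.imwrite(f"pics/{n}c.png",gg)
E
```

```text
top plate (array([560.7, -67.8]), array([278.1, 396.1]), 14.7)
[[416, 158], [451, 269], [281, 312], [266, 203], [340, 176]] [[744.0, -223.0], [478.0, -292.0], [379.0, 89.0], [630.0, 129.0], [697.0, -43.0]]
jaw (array([ 638.4, -146.2]), array([88.4, 89.8]), 14.9)
cast (array([552.2,  -4.9]), array([135.3, 115.3]), 0.9) (298, 204, 52, 60)
[[349, 206], [344, 261], [301, 263], [298, 206]] [[616.0, -62.0], [489.0, -50.0], [484.0, 45.0], [615.0, 54.0]]
scene plate (array([565. , -63.5]), array([282.4, 396.2]), 14.7)
[[373, 207], [411, 305], [208, 343], [202, 232]] [[384.0, 94.0], [651.0, 159.0], [749.0, -219.0], [479.0, -289.0]]
jaw (array([ 647.7, -140.3]), array([104.8,  88.4]), 14.7)
cast (array([565.2,   0.6]), array([148. , 110.8]), 2.2) (303, 232, 57, 58)
[[356, 232], [358, 287], [303, 289], [310, 232]] [[489.0, 52.0], [632.0, 55.0], [641.0, -51.0], [493.0, -47.0]]
```

View pics/topc.png

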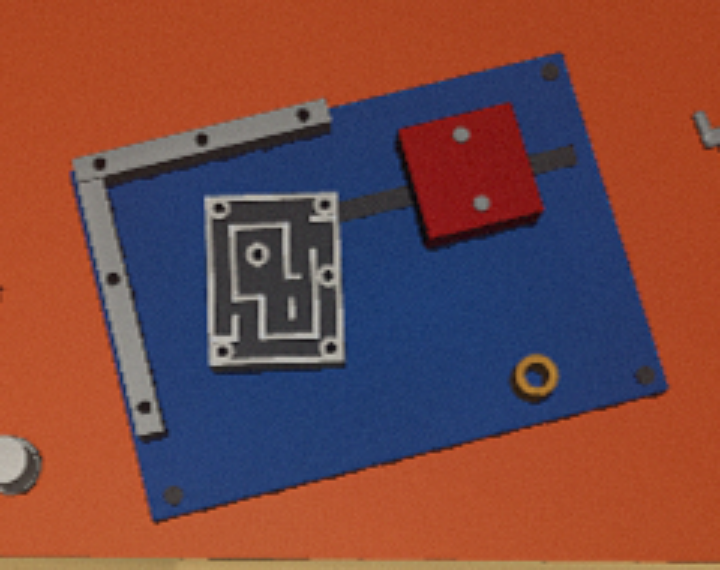

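```bash
cat >> h.py <<'E'
O=np.array([559.7,-9.3]);Y=14.7
def c_s(a): a=np.radians(a); return np.array([[np.cos(a),-np.sin(a)],[np.sin(a),np.cos(a)]])
def go(x,y,z,psi_rel):
    "shift (tool mm/deg) to fixture x,y, world z mm, tool yaw rel fixture"
    o=r.observe(); T=R.from_euler("xyz",o["tool_rot"])
    w=np.r_[O+c_s(Y)@[x,y],z]-o["position"]*1000
    D=T.inv()*R.from_euler("xyz",[180,0,psi_rel+Y],degrees=True)
    f=c_s(-Y)@(o["position"][:2]*1000-O)
    print("at fix",np.round(f,1),"z",round(o["position"][2]*1000,1),"shift",np.round(T.inv().apply(w),1),"rot",np.round(D.as_rotvec(degrees=True),1),"F",np.round(o["force"],1),"t",o["t"])
E
python3 -c "
from h import *
go(-108,15,150,180)"
```

```text
at fix [-271.   659.3] z 214.0 shift [-444.8 -493.8   64.5] rot [ -0.1  -0.  -27.8] F [-0.2  0.1 -0.5] t 0.2
```

Emit:
servo_tool(series=[[-27,-30,4,0,0,-2,0.5],[-54,-60,8,0,0,-4,0.5],[-81,-90,12,0,0,-6,0.5],[-108,-120,16,0,0,-8,0.5],[-135,-150,20,0,0,-10,0.5]])

```text
t: 0.62
position: [0.2281, 0.3816, 0.1942]
tool_rot: [-3.141, 0.0, 3.09]
force: [1.3, -0.9, 0.3]
opening: 0.66
finger_force: 0.0
```

```bash
python3 -c "
from h import *
go(-108,15,150,180)"
```

```text
at fix [-221.5  462.3] z 194.2 shift [-243.8 -391.7   44.2] rot [ -0.    0.  -17.7] F [ 1.3 -0.9  0.3] t 0.6167
```

Emit:
servo_tool(series=[[-20,-33,0,0,0,-3,0.5],[-40,-66,0,0,0,-7,0.5],[-60,-99,0,0,0,-11,0.5],[-80,-131,0,0,0,-15,0.5],[-100,-163,0,0,0,-17.7,0.5]])

```text
t: 1.03
position: [0.3192, 0.2135, 0.1947]
tool_rot: [3.142, 0.001, -2.883]
force: [0.5, -0.2, 0.0]
opening: 0.503
finger_force: 0.0
```

```bash
python3 -c "
from h import *
go(-108,15,100,180)"
```

```text
at fix [-176.1  276.5] z 194.7 shift [ -67.5 -261.6   94.7] rot [0.  0.  0.1] F [ 0.5 -0.2  0. ] t 1.0333
```

Emit:
servo_tool(series=[[-10,-40,10,0,0,0,0.5],[-20,-80,20,0,0,0,0.5],[-30,-118,30,0,0,0,0.5],[-40,-156,40,0,0,0,0.5],[-50,-194,50,0,0,0,0.5]])

```text
t: 1.45
position: [0.4167, 0.0379, 0.1443]
tool_rot: [-3.141, 0.001, -2.888]
force: [0.8, -0.1, 0.4]
opening: 0.496
finger_force: 0.0
```

Emit:
servo_tool(series=[[-5,-23,15,0,0,0,0.5],[-10,-45,30,0,0,0,0.5],[-17,-67,44,0,0,0,0.5],[-17,-67,65,0,0,0,0.5],[-17,-67,70,0,0,0,0.5]])

```text
t: 1.87
position: [0.4477, -0.021, 0.0718]
tool_rot: [3.139, -0.004, -2.889]
force: [-0.8, 0.9, 0.2]
opening: 0.498
finger_force: 0.0
```

```bash
python3 -c "
from h import *
go(-108,15,22,180)"
```

```text
at fix [-111.3   17.1] z 71.8 shift [-3.5 -2.3 49.8] rot [ 0.2 -0.2 -0.2] F [-0.8  0.9  0.2] t 1.8667
```

Emit:
servo_tool(series=[[0,0,20,0,0,0,0.5],[0,0,36,0,0,0,0.5],[0,0,48,0,0,0,0.5],[0,0,48,0,0,0,0.5]])

```text
t: 2.2
position: [0.4471, -0.0194, 0.0246]
tool_rot: [3.139, -0.004, -2.886]
force: [-0.7, 0.0, -0.8]
opening: 0.5
finger_force: 0.0
```

Emit:
servo_tool(series=[[-6,0,0,0,0,0,0.5],[-12,0,0,0,0,0,0.5],[-16,0,0,0,0,0,0.5],[-20,0,0,0,0,0,0.5]])

```text
t: 2.53
position: [0.4705, -0.0156, 0.0278]
tool_rot: [-3.14, 0.002, -2.886]
force: [-0.1, -0.5, -0.3]
opening: 0.497
finger_force: 0.0
```

```bash
python3 -c "
from h import *
go(-30,15,24,180)
s=r.snapshot('scene');cv2.imwrite('pics/s2.png',cv2.resize(s['image'][150:350,180:460],None,fx=2.8,fy=2.8))"
```

```text
at fix [-87.9  16.6] z 27.8 shift [-57.9  -1.5   3.9] rot [-0.1  0.1 -0.1] F [-0.1 -0.5 -0.3] t 2.5333
```

View pics/s2.png

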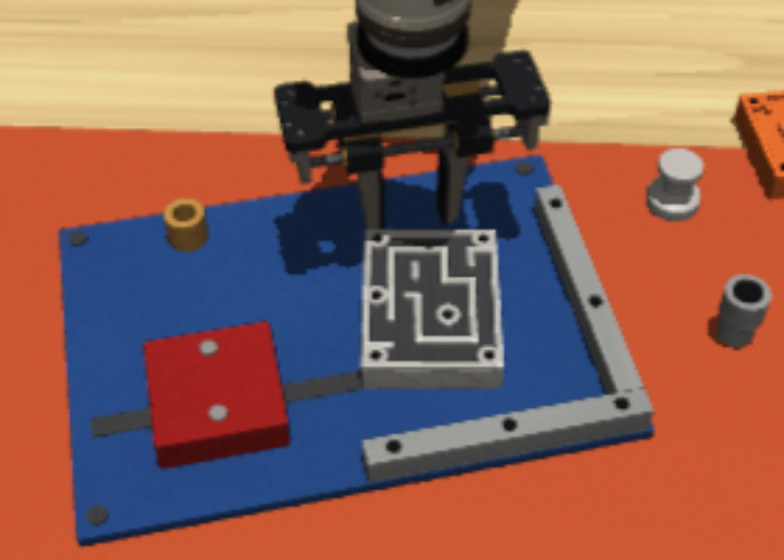

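Emit:
servo_tool(series=[[-4,0,1,0,0,0,0.5],[-8,0,2,0,0,0,0.5],[-12,0,3,0,0,0,0.5],[-16,0,3,0,0,0,0.5],[-20,0,3,0,0,0,0.5]])

```text
t: 3.0
position: [0.4881, -0.0105, 0.0232]
tool_rot: [3.141, -0.001, -2.887]
force: [-2.1, -1.4, 0.3]
opening: 0.5
finger_force: 1.3
```

Emit:
servo_tool(series=[[-4,0,0,0,0,0,0.5],[-8,0,0,0,0,0,0.5],[-11,0,0,0,0,0,0.5],[-14,0,0,0,0,0,0.5],[-17,0,0,0,0,0,0.5]])

```text
t: 3.42
position: [0.5048, -0.0061, 0.0234]
tool_rot: [3.141, -0.0, -2.887]
force: [-1.1, -0.9, -1.4]
opening: 0.501
finger_force: 1.1
```

```bash
python3 -c "
from h import *
go(-30,15,24,180)
s=r.snapshot('scene');cv2.imwrite('pics/s3.png',cv2.resize(s['image'][150:350,180:460],None,fx=2.8,fy=2.8))"
```

```text
at fix [-52.3  17. ] z 23.4 shift [-22.3  -2.   -0.6] rot [ 0.  -0.  -0.1] F [-1.1 -0.9 -1.4] t 3.4167
```

View pics/s3.png

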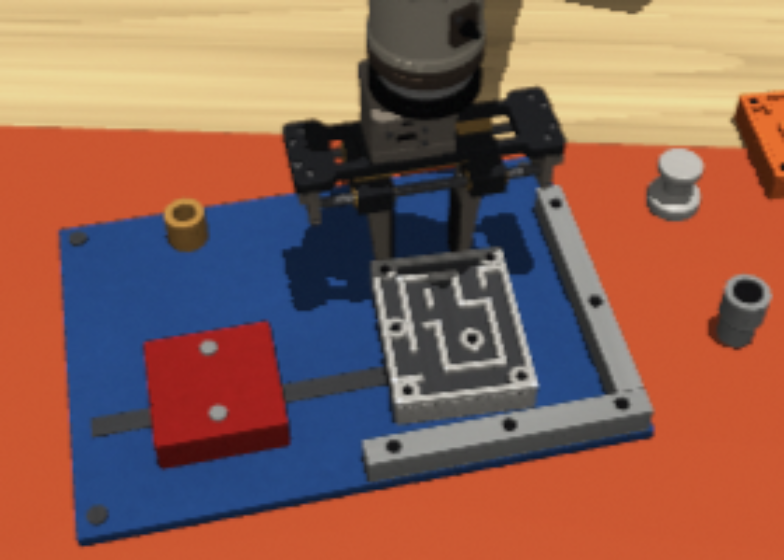

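Emit:
servo_tool(series=[[-4,0,0,0,0,0,0.5],[-8,0,0,0,0,0,0.5],[-11,0,0,0,0,0,0.5],[-14,0,0,0,0,0,0.5],[-17,0,0,0,0,0,0.5]])

```text
t: 3.88
position: [0.5212, -0.0018, 0.0236]
tool_rot: [3.141, -0.001, -2.887]
force: [-3.7, -1.2, 2.4]
opening: 0.503
finger_force: 1.8
```

Emit:
servo_tool(series=[[-1,0,0,0,0,0,0.5],[-2,0,0,0,0,0,0.5],[-3,0,0,0,0,0,0.5],[-4,0,0,0,0,0,0.5]])

```text
t: 4.22
position: [0.5238, -0.0011, 0.0236]
tool_rot: [3.141, -0.003, -2.886]
force: [-9.3, -3.5, 7.7]
opening: 0.502
finger_force: 5.4
```

Emit:
servo_tool(series=[[-1,0,0,0,0,0,0.5],[-2,0,0,0,0,0,0.5],[-2,0,0,0,0,0,0.5]])

```text
t: 4.47
position: [0.5238, -0.0011, 0.0235]
tool_rot: [3.141, -0.008, -2.886]
force: [-14.8, -4.5, 11.2]
opening: 0.502
finger_force: 7.8
```

```bash
python3 -c "
from h import *
go(-45,15,24,180)
s=r.snapshot('top');cv2.imwrite('pics/s4.png',cv2.resize(s['image'][140:330,230:470],None,fx=3,fy=3))"
```

```text
at fix [-32.6  17. ] z 23.5 shift [12.4 -2.1 -0.4] rot [ 0.  -0.5 -0. ] F [-14.8  -4.5  11.2] t 4.4667
```

View pics/s4.png

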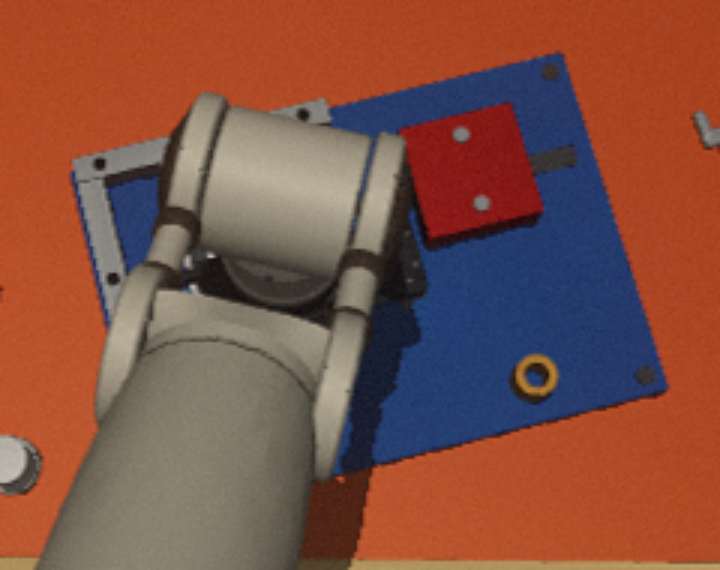

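Emit:
servo_tool(series=[[8,0,0,0,0,0,0.5],[20,0,0,0,0,0,0.4],[24,5,-30,0,0,0,0.4],[24,10,-70,0,0,0,0.4]])

```text
t: 4.85
position: [0.4978, 0.0039, 0.091]
tool_rot: [3.138, -0.006, -2.888]
force: [0.9, -0.2, 0.5]
opening: 0.598
finger_force: 0.0
```

```bash
python3 -c "
from h import *
go(42,-68,95,90)
s=r.snapshot('scene');b,red,g=masks(s);cv2.imwrite('pics/s5.png',cv2.resize(s['image'][150:350,180:460],None,fx=2.8,fy=2.8))"
```

```text
at fix [-56.5  28.5] z 91.0 shift [-98.8 -96.2  -4.9] rot [-0.1 -0.4 89.8] F [ 0.9 -0.2  0.5] t 4.85
```

View pics/s5.png

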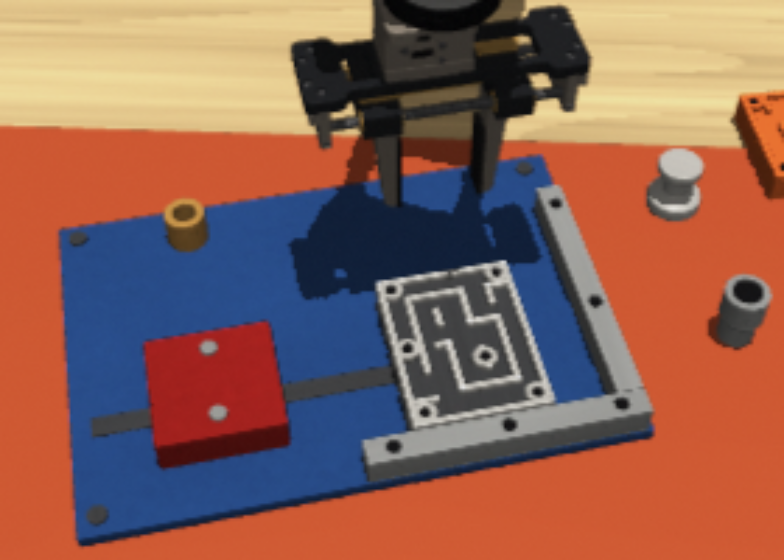

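Emit:
servo_tool(series=[[-12,-18,0,0,0,7,0.4],[-24,-36,0,0,0,14,0.4],[-36,-54,0,0,0,21,0.4],[-48,-72,0,0,0,28,0.4],[-60,-90,0,0,0,35,0.4]])

```text
t: 5.32
position: [0.5839, -0.0695, 0.0942]
tool_rot: [3.141, 0.003, 2.779]
force: [-0.3, 0.1, 0.4]
opening: 0.598
finger_force: 0.0
```

Emit:
servo_tool(series=[[0,0,0,0,0,7,0.4],[0,0,0,0,0,14,0.4],[0,0,0,0,0,21,0.4],[0,0,0,0,0,28,0.4],[0,0,0,0,0,35,0.4]])

```text
t: 5.73
position: [0.5831, -0.0689, 0.094]
tool_rot: [3.139, 0.002, 2.168]
force: [0.4, -0.9, -0.2]
opening: 0.599
finger_force: 0.0
```

```bash
python3 -c "
from h import *
s=r.snapshot('scene')
for z in (.04,):print((ray(s,[[314.6,251.8],[327.1,302.9]],z)*1000-O)@c_s(Y))
b,red,g=masks(s)
c=big(red,(225,260,290,320));q=cv2.approxPolyDP(cv2.convexHull(c),3,True);print(q[:,0].tolist(),np.round((ray(s,q,.042)*1000-O)@c_s(Y)).tolist())
go(42,-68,50,90)"
```

```text
[[-17.86981233 -20.91666347]
 [109.01865642 -23.03231932]]
[[274, 265], [282, 308], [238, 316], [232, 272]] [[-0.0, -108.0], [103.0, -108.0], [103.0, -189.0], [-0.0, -192.0]]
at fix [  7.6 -63.5] z 94.0 shift [-15.5  30.9  44.2] rot [ 0.2  0.1 19.2] F [-0.1  0.3 -0.4] t 5.7833
```

Emit:
servo_tool(series=[[-5,10,8,0,0,7,0.4],[-10,20,16,0,0,14,0.4],[-15.5,31,24,0,0,19.2,0.4],[-15.5,31,24,0,0,19.2,0.4]])

```text
t: 6.12
position: [0.6175, -0.0636, 0.0685]
tool_rot: [3.14, -0.0, 1.84]
force: [-0.1, 0.2, 0.2]
opening: 0.605
finger_force: 0.0
```

```bash
python3 -c "
from h import *
go(42,-60,24,90)"
```

```text
at fix [ 42.2 -67.2] z 68.5 shift [ 7.2 -0.1 44.5] rot [ 0.1 -0.   0.7] F [-0.1  0.2  0.2] t 6.1167
```

Emit:
servo_tool(series=[[2,0,20,0,0,0.5,0.4],[4,0,35,0,0,0.5,0.4],[6,0,44,0,0,0.5,0.4],[12,0,44,0,0,0.5,0.4],[20,0,44,0,0,0.5,0.4]])

```text
t: 6.53
position: [0.6108, -0.0446, 0.0258]
tool_rot: [3.141, 0.0, 1.832]
force: [0.3, 0.5, 0.5]
opening: 0.602
finger_force: 0.0
```

Emit:
servo_tool(series=[[5,0,0,0,0,0,0.4],[9,0,0,0,0,0,0.4],[13,0,0,0,0,0,0.4],[17,0,0,0,0,0,0.4],[21,0,0,0,0,0,0.4]])

```text
t: 6.95
position: [0.6066, -0.0251, 0.0268]
tool_rot: [3.14, 0.003, 1.831]
force: [0.7, -4.8, 2.9]
opening: 0.598
finger_force: 2.2
```

Emit:
servo_tool(series=[[4,0,0,0,0,0,0.4],[8,0,0,0,0,0,0.4],[12,0,0,0,0,0,0.4],[16,0,0,0,0,0,0.4],[20,0,0,0,0,0,0.4]])

```text
t: 7.37
position: [0.6006, -0.0049, 0.0259]
tool_rot: [3.141, 0.0, 1.831]
force: [-0.0, -4.2, 3.6]
opening: 0.598
finger_force: 2.3
```

```bash
python3 -c "
from h import *
go(42,10,24,90)"
```

```text
at fix [40.7 -6.1] z 25.9 shift [16.1  1.4  1.9] rot [0.  0.  0.2] F [-0.  -4.2  3.6] t 7.3667
```

Emit:
servo_tool(series=[[4,0,0,0,0,0.2,0.4],[8,0,0,0,0,0.2,0.4],[11,0,0,0,0,0.2,0.4],[13,0,0,0,0,0.2,0.4]])

```text
t: 7.7
position: [0.5968, 0.008, 0.0255]
tool_rot: [-3.141, -0.0, 1.828]
force: [1.3, -4.5, 3.5]
opening: 0.601
finger_force: 2.2
```

Emit:
servo_tool(series=[[1,0,0,0,0,0,0.4],[2,0,0,0,0,0,0.4],[3,0,0,0,0,0,0.4],[4,0,0,0,0,0,0.4]])

```text
t: 8.03
position: [0.5963, 0.01, 0.0255]
tool_rot: [3.142, 0.003, 1.828]
force: [2.4, -10.9, 0.3]
opening: 0.599
finger_force: 5.7
```

Emit:
servo_tool(series=[[1,0,0,0,0,0,0.4],[2,0,0,0,0,0,0.4],[2,0,0,0,0,0,0.4]])

```text
t: 8.28
position: [0.5963, 0.01, 0.0256]
tool_rot: [3.141, 0.006, 1.828]
force: [3.4, -14.0, -1.6]
opening: 0.596
finger_force: 7.5
```

Emit:
servo_tool(series=[[-10,0,0,0,0,0,0.4],[-20,0,-10,0,0,0,0.4],[-24,0,-50,0,0,0,0.4],[-24,0,-65,0,0,0,0.4]])

```text
t: 8.62
position: [0.6027, -0.0105, 0.0939]
tool_rot: [3.139, -0.0, 1.826]
force: [0.9, -0.8, 1.0]
opening: 0.599
finger_force: 0.0
```

```bash
python3 -c "
from h import *
go(-70,50,95,180)
s=r.snapshot('scene');b,red,g=masks(s);cv2.imwrite('pics/s6.png',cv2.resize(s['image'][200:340,280:440],None,fx=4,fy=4,interpolation=cv2.INTER_CUBIC))"
```

```text
at fix [ 41.3 -12.1] z 93.9 shift [  61.9 -111.4   -1.3] rot [  0.1   0.1 -90.1] F [ 0.9 -0.8  1. ] t 8.6167
```

View pics/s6.png

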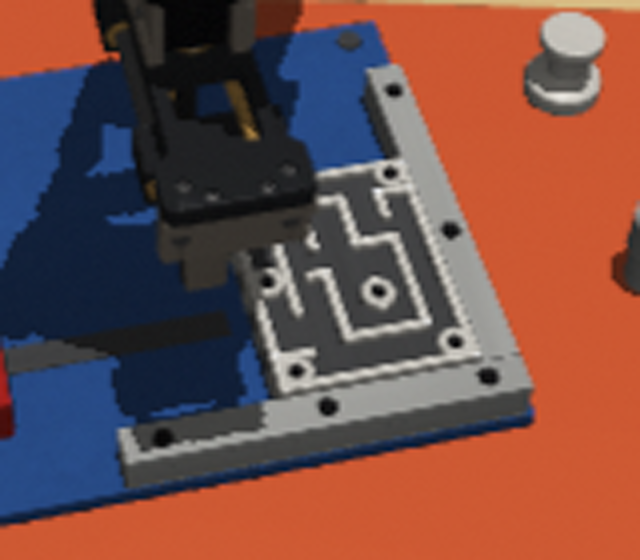

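Emit:
servo_tool(series=[[20,-30,0,0,0,0,1],[40,-60,0,0,0,0,1],[60,-90,0,0,0,0,1],[80,-116,0,0,0,0,1],[80,-116,20,0,0,0,1]])

```text
t: 9.08
position: [0.4658, 0.0405, 0.0724]
tool_rot: [3.14, -0.001, 1.829]
force: [-0.6, -0.9, 0.5]
opening: 0.264
finger_force: 0.0
```

Emit:
servo_tool(series=[[0,0,20,0,0,0,1],[0,0,40,0,0,0,1],[0,0,48,0,0,0,1],[0,8,48,0,0,0,1],[0,15,48,0,0,0,1]])

```text
t: 9.5
position: [0.4839, 0.0422, 0.0226]
tool_rot: [-3.141, -0.001, 1.827]
force: [0.4, 0.1, 1.0]
opening: 0.005
finger_force: 0.0
```

```bash
python3 -c "
from h import *
go(-41,68,25,90)"
```

```text
at fix [-60.2  69.1] z 22.6 shift [-1.  19.2 -2.4] rot [-0.  -0.1 -0. ] F [0.4 0.1 1. ] t 9.5
```

Emit:
servo_tool(series=[[0,5,0,0,0,0,1],[0,9,0,0,0,0,1],[0,12,0,0,0,0,1],[0,15,0,0,0,0,1],[0,17,0,0,0,0,1]])

```text
t: 9.92
position: [0.5007, 0.0462, 0.023]
tool_rot: [3.141, 0.0, 1.827]
force: [0.6, 0.2, -0.2]
opening: 0.005
finger_force: 0.0
```

Emit:
servo_tool(series=[[0,1,0,0,0,0,1],[0,2,0,0,0,0,1],[0,3,0,0,0,0,1]])

```text
t: 10.17
position: [0.5029, 0.047, 0.0226]
tool_rot: [-3.141, -0.0, 1.827]
force: [-1.1, -0.0, 0.6]
opening: 0.005
finger_force: 0.0
```

Emit:
servo_tool(series=[[0,1,0,0,0,0,1],[0,2,0,0,0,0,1],[0,3,0,0,0,0,1]])

```text
t: 10.42
position: [0.5059, 0.0477, 0.0226]
tool_rot: [-3.141, -0.0, 1.827]
force: [-1.4, -0.3, 1.4]
opening: 0.004
finger_force: 0.9
```

Emit:
servo_tool(series=[[0,1,0,0,0,0,1],[0,2,0,0,0,0,1],[0,2,0,0,0,0,1]])

```text
t: 10.67
position: [0.5068, 0.048, 0.0225]
tool_rot: [-3.139, -0.0, 1.828]
force: [-5.0, -0.6, 4.8]
opening: 0.005
finger_force: 2.6
```

```bash
python3 -c "
from h import *
go(-41,68,25,90)"
```

```text
at fix [-36.7  68.8] z 22.5 shift [-0.8 -4.3 -2.5] rot [-0.2 -0.   0. ] F [-5.  -0.6  4.8] t 10.6667
```

Emit:
servo_tool(series=[[0,1,0,0,0,0,1],[0,2,0,0,0,0,1],[0,3,0,0,0,0,1],[0,3,0,0,0,0,1]])

```text
t: 11.0
position: [0.5069, 0.048, 0.0225]
tool_rot: [-3.132, -0.001, 1.829]
force: [-16.0, -6.0, 15.6]
opening: 0.003
finger_force: 9.2
```

Emit:
servo_tool(series=[[0,-10,0,0,0,0,1],[0,-20,-10,0,0,0,1],[0,-22,-45,0,0,0,1],[0,-22,-70,0,0,0,1]])

```text
t: 11.33
position: [0.4885, 0.0435, 0.0933]
tool_rot: [-3.14, -0.001, 1.827]
force: [1.8, -0.5, 0.1]
opening: 0.006
finger_force: 0.0
```

```bash
python3 -c "
from h import *
go(44,-228,94,90)"
```

```text
at fix [-55.5  69.1] z 93.3 shift [-297.1   99.7   -1. ] rot [-0.1 -0.  -0. ] F [ 1.8 -0.5  0.1] t 11.3333
```

Emit:
servo_tool(series=[[-37,12,0,0,0,0,1],[-74,24,0,0,0,0,1],[-111,37,0,0,0,0,1],[-148,50,0,0,0,0,1],[-185,62,0,0,0,0,1]])

```text
t: 11.75
position: [0.5975, -0.1215, 0.0927]
tool_rot: [3.141, 0.0, 1.827]
force: [-0.2, 0.2, 0.8]
opening: 0.002
finger_force: 0.0
```

Emit:
servo_tool(series=[[-35,12,0,0,0,0,1],[-70,24,0,0,0,0,1],[-100,35,0,0,0,0,1],[-112,38,0,0,0,0,1],[-112,38,0,0,0,0,1]])

```text
t: 12.17
position: [0.6626, -0.2216, 0.0923]
tool_rot: [3.14, 0.001, 1.824]
force: [0.4, 0.5, 0.1]
opening: 0.004
finger_force: 0.0
```

```bash
python3 -c "
from h import *
go(44,-228,26,90)
s=r.snapshot('scene');b,red,g=masks(s);cv2.imwrite('pics/s7.png',cv2.resize(s['image'][150:350,180:460],None,fx=2.8,fy=2.8))"
```

```text
at fix [  45.6 -231.5] z 92.3 shift [ 3.6 -1.7 66.3] rot [ 0.1  0.1 -0.2] F [0.4 0.5 0.1] t 12.1667
```

View pics/s7.png

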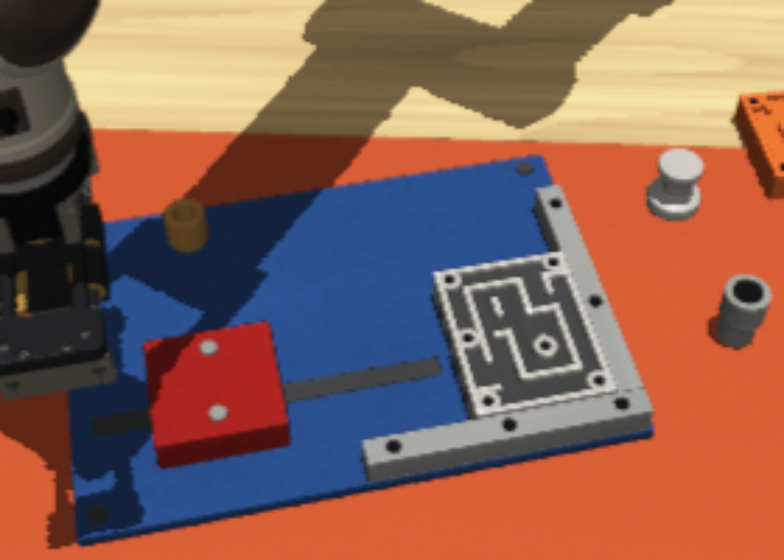

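Emit:
servo_tool(series=[[0,-1,25,0,0,0,1],[0,-1,50,0,0,0,1],[0,-1,66,0,0,0,1],[4,-1,66,0,0,0,1],[10,-1,66,0,0,0,1]])

```text
t: 12.63
position: [0.6569, -0.2078, 0.0257]
tool_rot: [-3.14, -0.002, 1.827]
force: [0.6, -0.2, 0.3]
opening: 0.008
finger_force: 0.0
```

Emit:
servo_tool(series=[[5,0,0,0,0,0,1],[10,0,0,0,0,0,1],[15,0,0,0,0,0,1],[20,0,0,0,0,0,1],[25,0,0,0,0,0,1]])

```text
t: 13.05
position: [0.6531, -0.1859, 0.0287]
tool_rot: [3.138, 0.004, 1.827]
force: [2.1, -4.0, 2.6]
opening: 0.006
finger_force: 2.3
```

Emit:
servo_tool(series=[[5,0,0,0,0,0,1],[10,0,0,0,0,0,1],[15,0,0,0,0,0,1],[20,0,0,0,0,0,1],[25,0,0,0,0,0,1]])

```text
t: 13.47
position: [0.6454, -0.1604, 0.0268]
tool_rot: [3.141, 0.0, 1.827]
force: [2.3, -3.8, 3.4]
opening: 0.002
finger_force: 2.2
```

```bash
python3 -c "
from h import *
go(44,-80,24,90)"
```

```text
at fix [  44.6 -167.9] z 26.8 shift [87.9 -0.6  2.8] rot [ 0.  0. -0.] F [ 2.3 -3.8  3.4] t 13.4667
```

Emit:
servo_tool(series=[[5,0,0,0,0,0,1],[10,0,0,0,0,0,1],[15,0,0,0,0,0,1],[20,0,0,0,0,0,1],[25,0,0,0,0,0,1]])

```text
t: 13.88
position: [0.6389, -0.1361, 0.0266]
tool_rot: [3.141, 0.0, 1.827]
force: [2.8, -3.8, 1.7]
opening: 0.003
finger_force: 2.2
```

Emit:
servo_tool(series=[[5,0,0,0,0,0,1],[10,0,0,0,0,0,1],[15,0,0,0,0,0,1],[20,0,0,0,0,0,1],[25,0,0,0,0,0,1]])

```text
t: 14.3
position: [0.6325, -0.1119, 0.0266]
tool_rot: [3.141, 0.0, 1.827]
force: [3.0, -3.8, 2.2]
opening: 0.007
finger_force: 2.2
```

Emit:
servo_tool(series=[[5,0,0,0,0,0,1],[10,0,0,0,0,0,1],[15,0,0,0,0,0,1],[20,0,0,0,0,0,1],[24,0,0,0,0,0,1]])

```text
t: 14.72
position: [0.6263, -0.0886, 0.0265]
tool_rot: [-3.142, -0.0, 1.827]
force: [3.2, -4.0, 1.4]
opening: 0.005
finger_force: 2.2
```

```bash
python3 -c "
from h import *
go(44,-81,24,90)"
```

```text
at fix [ 44.3 -93.6] z 26.5 shift [12.6 -0.3  2.5] rot [-0. -0. -0.] F [ 3.2 -4.   1.4] t 14.7167
```

Emit:
servo_tool(series=[[3,0,0,0,0,0,1],[6,0,0,0,0,0,1],[8,0,0,0,0,0,1],[10,0,0,0,0,0,1],[11,0,0,0,0,0,1]])

```text
t: 15.13
position: [0.6236, -0.0783, 0.0265]
tool_rot: [-3.141, -0.0, 1.827]
force: [3.5, -3.9, 1.2]
opening: 0.007
finger_force: 2.0
```

Emit:
servo_tool(series=[[1,0,0,0,0,0,1],[2,0,0,0,0,0,1],[3,0,0,0,0,0,1],[3,0,0,0,0,0,1]])

```text
t: 15.47
position: [0.623, -0.0762, 0.0265]
tool_rot: [-3.142, 0.001, 1.827]
force: [4.4, -4.9, 0.2]
opening: 0.008
finger_force: 2.9
```

Emit:
servo_tool(series=[[1,0,0,0,0,0,1],[2,0,0,0,0,0,1],[3,0,0,0,0,0,1],[3,0,0,0,0,0,1]])

```text
t: 15.8
position: [0.623, -0.076, 0.0266]
tool_rot: [3.141, 0.006, 1.827]
force: [6.0, -14.1, -3.7]
opening: 0.007
finger_force: 7.1
```

Emit:
servo_tool(series=[[1,0,0,0,0,0,1],[2,0,0,0,0,0,1],[2,0,0,0,0,0,1]])

```text
t: 16.05
position: [0.623, -0.076, 0.0267]
tool_rot: [3.14, 0.009, 1.827]
force: [7.3, -18.2, -4.7]
opening: 0.005
finger_force: 9.9
```

```bash
python3 -c "
from h import *
go(44,-81,24,90)"
```

```text
at fix [ 44.3 -80.5] z 26.7 shift [-0.4 -0.3  2.7] rot [0.1 0.5 0. ] F [  7.3 -18.2  -4.7] t 16.05
```

Emit:
servo_tool(series=[[-8,0,0,0,0,0,1],[-25,0,0,0,0,0,1],[-40,0,-20,0,0,0,1],[-70,0,-55,0,0,0,1],[-100,0,-90,0,0,0,1]])

```text
t: 16.47
position: [0.6433, -0.1612, 0.1082]
tool_rot: [-3.136, -0.006, 1.828]
force: [0.3, -0.9, 0.3]
opening: 0.006
finger_force: 0.0
```

Emit:
servo_tool(series=[[-40,-10,-10,0,0,0,1],[-70,-20,-20,0,0,0,1],[-70,-20,-20,0,0,0,1],[-70,-20,-20,0,0,0,1]])

```text
t: 16.8
position: [0.6432, -0.2363, 0.1296]
tool_rot: [-3.141, -0.002, 1.824]
force: [-0.2, 0.6, -0.4]
opening: 0.006
finger_force: 0.0
```

```bash
python3 -c "
from h import *
go(44,-81,24,90)
s=r.snapshot('scene');cv2.imwrite('pics/s8.png',cv2.resize(s['image'][200:340,240:440],None,fx=4,fy=4,interpolation=cv2.INTER_CUBIC))"
```

```text
at fix [  23.2 -240.7] z 129.6 shift [159.6  20.4 105.9] rot [-0.  -0.1 -0.2] F [-0.2  0.6 -0.4] t 16.8
```

View pics/s8.png

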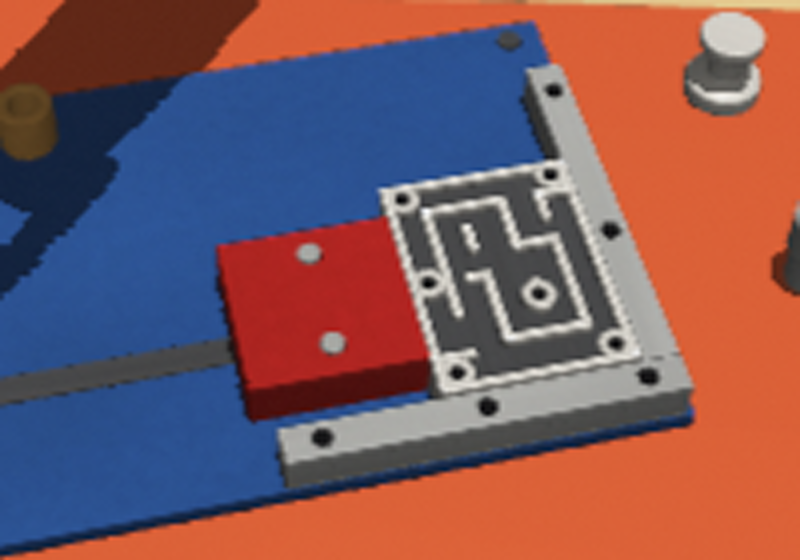

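The picture shows the valve body flush in the corner of both stops (its far left corner at about crop 640,355). The red jaw is snug against its free side (edge from about 390,215 to 432,360), and the sleeve, piston and socket have not been touched.

```bash
python3 -c "
from cell import r
print(r.close_job())"
```

```text
the job is handed in; nothing more can be done
None
```

The job is handed in at about 17 s: the aluminium valve body sits square and flush against both stops, the red jaw is snug against its free side, and nothing was gripped or lifted; the bystanders were left alone.

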